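# Test the conveyor's stop button and restart it

### The arm

A 6-joint arm with a two-finger parallel gripper is mounted at the origin on the work surface. World frame = base frame: x ahead of the robot, y to its left, z up, the work surface at z = 0. Lengths are in m, angles in rad, forces in N, time in s.
With the tool pointing down it reaches from about 0.325 to 0.9 m from the base axis. Payload 6.1 kg.
Tool frame: the origin (TCP) lies at the very end of the fingers, on their centre line; the grasp point (between the pads) lies 19 mm behind it; x points along the fingers, z is the direction in which the jaws open and shut, and the axes are right-handed (so a half turn about x gives the same grasp; the last joint's range is limited). The gripper opens to 87 mm and grips with 3 to 60 N. Pads are 19 mm wide; open, the fingers measure 117 mm over their backs; the gripper's body (75 mm by 190 mm) begins 51 mm behind the grasp point.
Start: joints at [-1.357, 0.22, 1.526, -0, 1.395, -0.126], TCP at [0.208, -0.589, 0.201] pointing down, gripper open.
Joint ranges: [-2.98, 2.98], [-0.91, 2.08], [0.09, 2.57], [-1.24, 4.39], [0.2, 2.65], [-2.68, 2.68]. Speed limits (rad/s): [2.57, 2.57, 3.01, 3.14, 3.14, 3.14].

### API

Orientations are given as a unit quaternion [x, y, z, w].
In Python, from station import state, capture, hand_in gives the robot as it stands. The module is installed in compiled form; this text tells all that it offers.
- The arm moves only by the tool arm_command, never from a script. Its argument "targets" is a list of rows, each an object with "slide": the shift along the tool's x, y, z in cm, a list of three; "rotation": the turn, a rotation vector about the tool's x, y, z in degrees, a list of three; "gripper": the opening in per cent of the stroke, from 0 (shut) to 100 (fully open). In form: [{"slide": [x, y, z], "rotation": [ax, ay, az], "gripper": gripper}, ...]. A call has 1 to 20 rows; each row shifts and turns the commanded pose from where the row before left it, along the tool's axes as they then stand; what a row does not reach is not made up. A row lasts 1/8 s, in which the tool goes at most 62.5 mm and 10.7 degrees, less where a joint would pass 70% of its speed; a pose out of reach is approached as far as the arm can. A call with a gripper value outside its range is refused whole. The fingers move at their own pace and stop on an object; "newtons" is the grip in N (left out, the last holds). Time passes only in rows, so rows that do not move let the fingers close. It gives the time, the measured TCP pose, the force and the opening at its end, in the units of the state.
- state(): the state, without advancing time (a new reading comes with each control period).
- capture(name): name is "scene" or "top" or "wrist"; returns a dict with "pixels" (384x512x3 uint8, red, green, blue), "range_z" (384x512 float32, m along the optical axis (not along the pixel's ray), 0 where there is no reading), "K" (3x3 intrinsics, pixels), "xyz" and "rotation" of the camera in the world. Camera axes: x right, y down, z forward; pixel columns grow to the right and rows downward; lengths in m; the calibration is good to about 2 mm. A picture is of the moment at which its call begins.
- hand_in(): hands the job in, once; it reports no verdict.
The state is a dict: "time_s": time; "joints": joint angles; "dq": joint speeds; "joint_torque": joint torques, N m; "tcp_pos": TCP position; "tcp_rot": TCP orientation; "contact_force": force on the tool from outside, world axes, zero at the start; "wrist_torque": the same for the moment, N m; "opening": finger opening in m.
Only numpy, scipy, OpenCV 4.12 (cv2) and the standard library are available. Lean on these libraries where they do the work, as an engineer would, in place of code of your own. Each camera call takes 0.05 s, during which the arm holds its last target. There are 200 camera calls.

### The job

Test the stop on the shop's packing conveyor before opening: with a fingertip, press the mushroom stop button right in until it stays in by itself, then push its head round clockwise until it springs back out, and then press the flat round start button on the same box. Do not take the stop button between the fingers, and leave the speed knob and the things standing round the box as they are.

Things in the scene. Friction and masses are not known exactly. Their poses are not given: they have to be found in the camera images.
- station: grey control box of the conveyor, fixed to the counter, 110 x 290 x 62 mm, long side along its y, origin at the centre of its underside. On its lid, level at 62 mm, sit in one row along y, 85 mm apart, the stop button, the start button and the speed knob; which of them is where differs from time to time
- stop_top (a point): centre of the top of the dark grey mushroom stop button's head, on its axis, 102 mm above the counter when out; z up. This frame turns with the head. Three round finger recesses are scooped into the head's rim, open above and below: one towards -x, two at 60 degrees either side of +x. Each is 28 mm wide at the rim and 11 mm deep (17 mm radius about a point 36 mm from the axis)
- stop_unit: fixed part of the stop button; origin on its axis on the lid, x away from the robot's side of the box. Steel collar 42 mm across, 11 mm high. Above it, on a 25 mm neck, the domed head: 60 mm across, 22 to 40 mm above the lid when out, its upright rim from 22 to 34 mm. Untwisted, one recess faces the box's long side nearest the robot
- stop_press (a joint): how far the stop button is pushed in (m): 0 out, 0.008 hard in. A spring pushes it out: about 4 N to start, about 10 N hard in. Once pushed in past 0.0065 it latches and then stays at about 0.006 when let go
- stop_twist (a joint): how far the head is twisted clockwise, seen from above (rad): 0 at rest, 0.9 at its stop; it does not turn the other way. The latch lets go at about 0.45 and the button then springs out. A light spring (0.02 to 0.09 N m) turns the head back to 0 when it is let go
- start_top (a point): centre of the top of the start button, a plain flat-topped round dark grey push button, 32 mm across, standing 9 mm out of a 42 mm steel collar, its top 19 mm above the lid of the box; z up
- start (a joint): how far the start button is pushed in (m): 0 out, 0.006 hard in; it springs back; about 5 N hard in. It counts as pressed beyond 0.004
- speed_mark (a point): tip of the pointer of the speed knob, a small dark grey pointer knob 35 mm across, 29 mm high above the lid; the tip is 16 mm from the knob's axis and shows the set speed
- jar_a: clip-top glass jar of sweets, 90 mm across, 145 mm high, standing on the counter beside the control box; origin at the centre of its underside
- weight_a: brass scale weight with a knob, 44 mm across, 53 mm high, standing in front of the control box; origin at the centre of its underside
- weight_b: smaller brass scale weight, 33 mm across, 40 mm high, standing in front of the control box; origin at the centre of its underside
- tin: closed round tin, 74 mm across, 85 mm high, standing on the counter beside the control box; origin at the centre of its underside
- scoop: metal sweet scoop with a wooden handle, 170 mm long in all, 34 mm high, lying on the counter in front of the control box; origin under the joint of bowl and handle, x towards the bowl

How it is judged:
On the way, in this order (a step that is already met when the one before it is completed fails the run):
1. the stop button is pressed in and latched ((value of joint stop_press above 0.0068 m or (value of joint stop_press above 0.005 m and contact force between the fingers and stop_twist below 0.3 N))), for 0.15 s.
2. its head is twisted clockwise (value of joint stop_twist above 0.35 rad), for 0.02 s.
3. the stop button has sprung out (value of joint stop_press below 0.0015 m), for 0.1 s.
4. the start button is pressed, with the stop button out (value of joint start above 0.004 m and value of joint stop_press below 0.0015 m), for 0.05 s.
At the end, for the whole second after the job is handed in: The stop button is out (within 1.5 mm) and its head is back at rest (within 0.12 rad), the start button is out again (within 1.5 mm), after the stop was latched, twisted free and the start pressed in that order (value of joint each of stop_press, start below 0.0015 m and value of joint stop_twist below 0.12 rad and velocity of joint stop_press below 0.01 m/s); the robot touches nothing.
It fails at once if the stop button's head is taken between the fingers (horizontal distance between the grasp point and stop_top below 0.02 m and z of the grasp point in the frame of stop_top below 0.008 m and contact force between the fingers and stop_twist above 0.5 N).
It fails at once if the speed setting is changed (distance of speed_mark from where it was at the start of the episode above 0.005 m).
It fails at once if the jar, the tin, a weight or the scoop beside the box is moved, lifted or knocked over (distance of any of jar_a, weight_a, weight_b, tin, scoop from where it was at the start of the episode above 0.02 m or angle between any of jar_a, weight_a, weight_b, tin's own z axis and vertical above 0.3 rad).
It also fails if it takes over 48 s, if anything falls off the work surface, if the arm or the gripper's body presses on something with over 40 N, if the wrist force passes 120 N, or if a joint passes its speed limit or range.

## Working session

There is one attempt and no reset: what is moved stays moved. The work goes in short steps, Python scripts to look and compute and a tool call to move; the robot and the scene stay as the last step left them, time stands still between calls to the robot, and variables do not carry over. Pictures are saved under pics/ and viewed, about 8 in all and at most 12, crops included, and the job is handed in when it is done.

Besides the shell and the picture viewer there is one more tool, called after "Request:" as name(argument=value, ...), one argument or row to a line, values as JSON. arm_command: Moves the arm, as the interface text tells. Its arguments: {"type":"object","properties":{"targets":{"type":"array","items":{"type":"object","properties":{"slide":{"type":"array","items":{"type":"number"}},"rotation":{"type":"array","items":{"type":"number"}},"gripper":{"type":"number"}}}},"newtons":{"type":"number"}},"required":["targets"]}

```bash
mkdir -p pics; cat > h.py <<'E'
import numpy as np, cv2
from station import state, capture, hand_in
def cloud(c):
    K=np.array(c["K"]);R=np.array(c["rotation"])
    if R.size==4:
        from scipy.spatial.transform import Rotation as Q; R=Q.from_quat(R).as_matrix()
    R=R.reshape(3,3);z=c["range_z"];v,u=np.mgrid[:z.shape[0],:z.shape[1]]
    p=np.stack([(u-K[0,2])/K[0,0]*z,(v-K[1,2])/K[1,1]*z,z],-1)
    return p@R.T+np.array(c["xyz"])
def save(c,n): cv2.imwrite(f"pics/{n}.png",cv2.cvtColor(c["pixels"],cv2.COLOR_RGB2BGR))
E
python3 - <<'E'
from h import *
print(state())
for n in("scene","top"):
    c=capture(n);save(c,n);print(n,c["xyz"],c["rotation"],c["K"]);np.save(n+".npy",cloud(c))
a=np.vstack([cv2.imread("pics/top.png")]);
E
```

```text
{'time_s': 0.0, 'joints': array([-1.35709810e+00,  2.21233094e-01,  1.52762807e+00, -5.70910514e-06,
        1.39469147e+00, -1.26109698e-01]), 'dq': array([ 0.00063964, -0.0002917 , -0.00168984, -0.00028936,  0.00033711,
        0.00084198]), 'joint_torque': array([ 3.42904150e-04, -4.94608390e+01, -3.87380791e+01,  6.99894852e-02,
        5.73433167e-02, -1.51254922e-04]), 'tcp_pos': array([ 0.20816196, -0.58860658,  0.20012401]), 'tcp_rot': array([ 0.40872278,  0.5778566 , -0.40778956,  0.57683196]), 'contact_force': array([-0.9808084 ,  0.57637576,  0.27960081]), 'wrist_torque': array([ 0.01720008, -0.03493198,  0.01032985]), 'opening': 0.08740542822806101}
scene [ 0.93032337 -0.10530037  0.82159915] [ 0.79939145  0.52836716 -0.15147461 -0.24260441] [[359.60393182   0.         255.24969463]
 [  0.         359.60393182 189.21225864]
 [  0.           0.           1.        ]]
top [0.32656707 0.0756538  1.25650628] [-0.70000677  0.71009672 -0.05169131  0.05550836] [[423.44613025   0.         254.63881505]
 [  0.         423.44613025 194.56665641]
 [  0.           0.           1.        ]]
```

View pics/top.png

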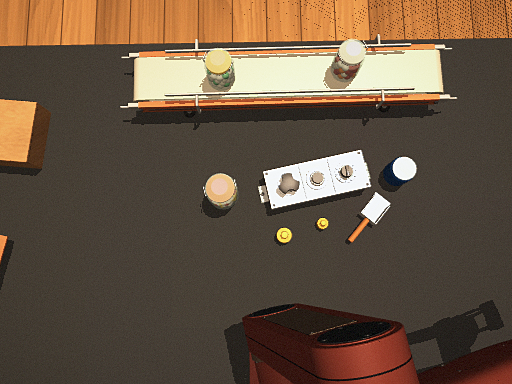

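View pics/scene.png

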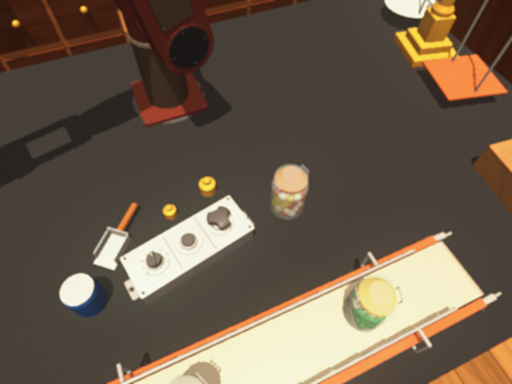

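The top view shows the stop at about (289,183), start (317,179), knob (347,172), jar (221,190), weights (284,236) and (323,224), tin (400,171) and scoop (370,215). Next I measure them.

```bash
python3 - <<'E'
from h import *
P=np.load("top.npy");im=cv2.imread("pics/top.png").astype(int);S=np.load("scene.npy");is_=cv2.imread("pics/scene.png").astype(int)
u=np.mgrid[:384,:512][1];v=np.mgrid[:384,:512][0]
reg=(u>255)&(u<375)&(v>145)&(v<218)
lid=reg&(abs(P[...,2]-.062)<.005)&(im.min(-1)>150)
print("lid z",np.median(P[lid][:,2]),lid.sum())
r=cv2.minAreaRect(P[reg&(abs(P[...,2]-.062)<.006)][:,:2].astype(np.float32));print("rect",r)
for nm,D in(("top",P),("scene",S)):
  for n,zlo,zhi in(("stop",.080,.11),("startknob",.072,.10)):
    m=(D[...,2]>zlo)&(D[...,2]<zhi)&(D[...,0]>.28)&(D[...,0]<.44)&(D[...,1]>-.25)&(D[...,1]<.08)
    k,l,st,c=cv2.connectedComponentsWithStats(m.astype(np.uint8))
    for i in range(1,k):
        if st[i,4]>15:
            q=D[l==i];print(nm,n,st[i],c[i].round(1),q.mean(0).round(4),q.min(0).round(3),q.max(0).round(3))
m=(P[...,2]>.02)&(u>190)&(u<430)&(v>140)&(v<260)
k,l,st,c=cv2.connectedComponentsWithStats(m.astype(np.uint8))
for i in range(1,k):
    if st[i,4]>15:
        q=P[l==i];t=q[q[:,2]>q[:,2].max()-.01];print(st[i],t.mean(0).round(3),q.min(0).round(3),q.max(0).round(3))
t=cv2.imread("pics/top.png")[140:220,250:380];a=cv2.resize(t,None,fx=6,fy=6,interpolation=cv2.INTER_CUBIC);cv2.imwrite("pics/crop.png",a)
E
```

```text
lid z 0.06362900824696949 2735
rect ((0.5535057783126831, -0.09687571227550507), (0.11297737061977386, 0.29335132241249084), 11.915140151977539)
[ 263  150  108   60 4040] [0.327 0.076 1.257] [ 0.327 -0.249  0.02 ] [0.635 0.076 1.257]
[383 157  33  28 688] [0.327 0.076 1.257] [ 0.327 -0.373  0.02 ] [0.61  0.076 1.257]
[203 173  35  36 939] [0.327 0.076 1.257] [0.327 0.076 0.021] [0.56  0.219 1.257]
[348 195  42  48 278] [0.327 0.076 1.257] [ 0.327 -0.31   0.02 ] [0.508 0.076 1.257]
[317 218  11  11 100] [0.327 0.076 1.257] [ 0.327 -0.128  0.021] [0.443 0.076 1.257]
[276 228  16  15 185] [ 0.396 -0.001  0.053] [ 0.374 -0.022  0.021] [0.415 0.021 0.058]
```

View pics/crop.png

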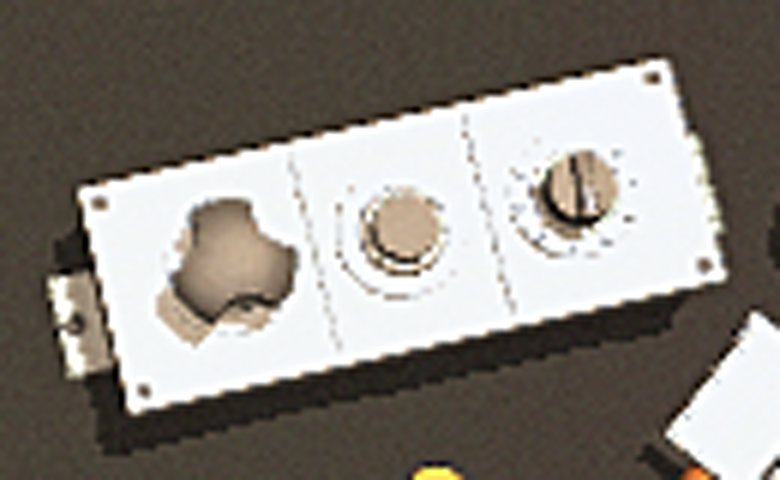

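The crop shows the recess of the stop towards the robot (crop 245,300), start at crop (408,228), knob at (580,188). Refining from depth and correcting the search window.

```bash
python3 - <<'E'
from h import *
for nm in("top","scene"):
  D=np.load(nm+".npy")
  c=np.array([.5535,-.0969]);a=np.radians(11.9);X=np.array([np.cos(a),np.sin(a)]);Y=np.array([-X[1],X[0]])
  L=np.stack([(D[...,:2]-c)@X,(D[...,:2]-c)@Y,D[...,2]],-1)
  box=(abs(L[...,0])<.07)&(abs(L[...,1])<.16)
  lid=box&(abs(L[...,2]-.0625)<.005)
  print(nm,"lid z",np.median(L[lid][:,2]).round(4),cv2.minAreaRect(D[lid][:,:2].astype(np.float32)))
  for n,y,zl,zh in(("stop",.085,.09,.11),("start",0,.077,.088),("knob",-.085,.08,.1)):
    m=(abs(L[...,0])<.045)&(abs(L[...,1]-y)<.042)&(L[...,2]>zl)&(L[...,2]<zh)
    q=L[m];(cx,cy),r=cv2.minEnclosingCircle(q[:,:2].astype(np.float32));w=c+X*cx+Y*cy
    print(n,m.sum(),"loc",round(cx,4),round(cy,4),"r",round(r,4),"z med",np.median(q[:,2]).round(4),q[:,2].max().round(4),"world",w.round(4),"mean",q.mean(0).round(4))
  for n,x0,y0,r in(("jar",.52,.17,.08),("wa",.395,0,.035),("wb",.43,-.11,.03),("tin",.58,-.33,.07),("scoop",.46,-.25,.12)):
    q=D[(np.hypot(D[...,0]-x0,D[...,1]-y0)<r)&(D[...,2]>.02)&(D[...,2]<.17)&~box]
    print(n,len(q),q.mean(0).round(3),q.min(0).round(3),q.max(0).round(3))
E
```

```text
top lid z 0.0637 ((0.5533084869384766, -0.09691734611988068), (0.1125740185379982, 0.29335132241249084), 11.915140151977539)
stop 281 loc -0.0003 0.0863 r 0.0302 z med 0.1017 0.1088 world [ 0.5354 -0.0126] mean [-0.0017  0.0866  0.1013]
start 99 loc -0.0006 0.0009 r 0.0159 z med 0.0828 0.0871 world [ 0.5527 -0.0961] mean [-0.0006  0.0013  0.0828]
knob 110 loc 0.0006 -0.0834 r 0.0172 z med 0.0867 0.0965 world [ 0.5713 -0.1783] mean [-0.001  -0.0831  0.0875]
jar 933 [0.511 0.171 0.126] [0.476 0.131 0.021] [0.56  0.219 0.153]
wa 185 [ 0.395 -0.     0.04 ] [ 0.374 -0.022  0.021] [0.415 0.021 0.058]
wb 99 [ 0.428 -0.113  0.031] [ 0.413 -0.128  0.021] [ 0.443 -0.099  0.045]
tin 684 [ 0.57  -0.332  0.076] [ 0.538 -0.373  0.02 ] [ 0.61  -0.301  0.093]
scoop 426 [ 0.47  -0.264  0.039] [ 0.372 -0.34   0.02 ] [ 0.565 -0.187  0.092]
scene lid z 0.0616 ((0.5513585805892944, -0.0966329574584961), (0.11379824578762054, 0.29224008321762085), 11.890954971313477)
stop 387 loc -0.001 0.0854 r 0.0301 z med 0.0995 0.1048 world [ 0.5349 -0.0136] mean [0.0013 0.0836 0.0989]
start 145 loc -0.0017 0.0001 r 0.0163 z med 0.0805 0.0839 world [ 0.5518 -0.0971] mean [-0.0008  0.      0.0804]
knob 178 loc -0.0016 -0.0853 r 0.017 z med 0.0839 0.0926 world [ 0.5695 -0.1807] mean [-0.0004 -0.0845  0.0852]
jar 1625 [0.537 0.163 0.106] [0.48 0.13 0.02] [0.565 0.219 0.148]
wa 219 [ 0.401 -0.002  0.036] [ 0.374 -0.023  0.02 ] [0.417 0.02  0.054]
wb 118 [ 0.431 -0.115  0.028] [ 0.415 -0.13   0.02 ] [ 0.444 -0.099  0.041]
tin 1419 [ 0.584 -0.335  0.072] [ 0.541 -0.375  0.02 ] [ 0.611 -0.304  0.088]
scoop 462 [ 0.451 -0.251  0.033] [ 0.369 -0.336  0.02 ] [ 0.566 -0.187  0.087]
```

```bash
cat >> h.py <<'E'
from scipy.spatial.transform import Rotation as Q
S=np.array([.5352,-.0132]);B=np.array([.5522,-.0965]);a=np.radians(11.9)
X=np.array([np.cos(a),np.sin(a)]);Y=np.array([-X[1],X[0]])
def plan(xy,z,zdir=None):
    "turn first (deg rotvec), then slide (cm) in the turned frame"
    s=state();R=Q.from_quat(s["tcp_rot"]).as_matrix()
    if zdir is None: G=R
    else:
        x=np.array([0,0,-1.]);zz=np.array([*zdir,0.]);zz*=np.sign(zz@R[:,2]);G=np.column_stack([x,np.cross(zz,x),zz])
    print("t",s["time_s"],"pos",s["tcp_pos"].round(4),"F",s["contact_force"].round(2),"open",round(s["opening"],4))
    print("rot",np.degrees(Q.from_matrix(R.T@G).as_rotvec()).round(2),"slide",(100*G.T@(np.array([*xy,z])-s["tcp_pos"])).round(2),"tool y,z",G[:,1].round(2),G[:,2].round(2),"q6",s["joints"][5].round(2))
E
python3 -c "
from h import *
plan(S,.2,X)"
```

```text
t 0.1 pos [ 0.2082 -0.5887  0.2003] F [-0.72  0.58  0.51] open 0.087
rot [-8.243e+01 -7.000e-02 -8.000e-02] slide [3.000e-02 4.957e+01 4.387e+01] tool y,z [-0.21  0.98  0.  ] [0.98 0.21 0.  ] q6 -0.13
```

Request:
arm_command(
  targets=[
    {"slide":[0,0,0],"rotation":[-10.3,0,0],"gripper":0},
    {"slide":[0,0,0],"rotation":[-10.3,0,0],"gripper":0},
    {"slide":[0,0,0],"rotation":[-10.3,0,0],"gripper":0},
    {"slide":[0,0,0],"rotation":[-10.3,0,0],"gripper":0},
    {"slide":[0,0,0],"rotation":[-10.3,0,0],"gripper":0},
    {"slide":[0,0,0],"rotation":[-10.3,0,0],"gripper":0},
    {"slide":[0,0,0],"rotation":[-10.3,0,0],"gripper":0},
    {"slide":[0,0,0],"rotation":[-10.3,0,0],"gripper":0},
  ],
  newtons=20,
)

```text
time_s: 1.1
tcp_pos: [0.2082, -0.5889, 0.2006]
tcp_rot: [-0.075, 0.703, 0.076, 0.703]
contact_force: [-0.4, -0.4, -0.7]
opening: 0.0154
```

Request:
arm_command(
  targets=[
    {"slide":[0,3.0,2.65],"gripper":0,"rotation":[0,0,0]},
    {"slide":[0,3.0,2.65],"gripper":0,"rotation":[0,0,0]},
    {"slide":[0,3.0,2.65],"gripper":0,"rotation":[0,0,0]},
    {"slide":[0,3.0,2.65],"gripper":0,"rotation":[0,0,0]},
    {"slide":[0,3.0,2.65],"gripper":0,"rotation":[0,0,0]},
    {"slide":[0,3.0,2.65],"gripper":0,"rotation":[0,0,0]},
    {"slide":[0,3.0,2.65],"gripper":0,"rotation":[0,0,0]},
    {"slide":[0,3.0,2.65],"gripper":0,"rotation":[0,0,0]},
    {"slide":[0,3.0,2.65],"gripper":0,"rotation":[0,0,0]},
    {"slide":[0,3.0,2.65],"gripper":0,"rotation":[0,0,0]},
    {"slide":[0,3.0,2.65],"gripper":0,"rotation":[0,0,0]},
    {"slide":[0,3.0,2.65],"gripper":0,"rotation":[0,0,0]},
    {"slide":[0,3.0,2.65],"gripper":0,"rotation":[0,0,0]},
    {"slide":[0,3.0,2.65],"gripper":0,"rotation":[0,0,0]},
    {"slide":[0,3.0,2.65],"gripper":0,"rotation":[0,0,0]},
    {"slide":[0,3.0,2.65],"gripper":0,"rotation":[0,0,0]},
    {"slide":[0,0,0],"gripper":0,"rotation":[0,0,0]},
  ],
)

```text
time_s: 3.22
tcp_pos: [0.5249, -0.0302, 0.2007]
tcp_rot: [-0.074, 0.703, 0.075, 0.703]
contact_force: [0.4, -0.3, 0.3]
opening: 0.0005
```

```bash
python3 -c "
from h import *
plan(S,.12,X)
c=capture('wrist');save(c,'w1')"
```

```text
t 3.225 pos [ 0.5249 -0.0302  0.2007] F [ 0.38 -0.33  0.3 ] open 0.0005
rot [ 0.17 -0.04 -0.05] slide [8.07 1.45 1.36] tool y,z [-0.21  0.98  0.  ] [0.98 0.21 0.  ] q6 -0.42
```

View pics/w1.png

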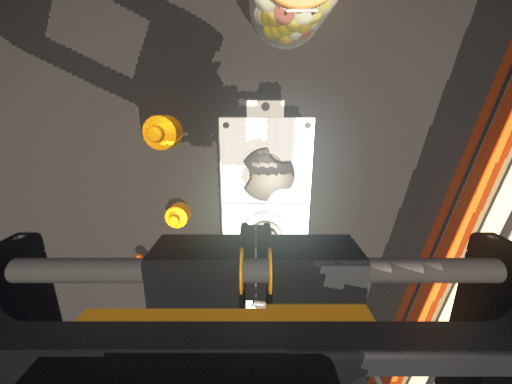

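The wrist view shows the mushroom head at (268,175), weights at (162,132) and (177,215), jaw axis aligned with the box. Moving over the stop and pressing.

Request:
arm_command(
  targets=[
    {"slide":[0,1.45,1.36],"rotation":[0,0,0],"gripper":0},
    {"slide":[3,0,0],"rotation":[0,0,0],"gripper":0},
    {"slide":[3,0,0],"rotation":[0,0,0],"gripper":0},
    {"slide":[2,0,0],"rotation":[0,0,0],"gripper":0},
    {"slide":[1.2,0,0],"rotation":[0,0,0],"gripper":0},
    {"slide":[0.5,0,0],"rotation":[0,0,0],"gripper":0},
    {"slide":[0,0,0],"rotation":[0,0,0],"gripper":0},
  ],
)

```text
time_s: 4.15
tcp_pos: [0.5351, -0.0155, 0.1046]
tcp_rot: [-0.073, 0.703, 0.073, 0.703]
contact_force: [0.4, 0.6, 0.0]
opening: 0.0007
```

Request:
arm_command(
  targets=[
    {"slide":[0.4,0.2,0],"rotation":[0,0,0],"gripper":0},
    {"slide":[0.3,0,0],"rotation":[0,0,0],"gripper":0},
    {"slide":[0.3,0,0],"rotation":[0,0,0],"gripper":0},
    {"slide":[0.1,0,0],"rotation":[0,0,0],"gripper":0},
    {"slide":[0,0,0],"rotation":[0,0,0],"gripper":0},
    {"slide":[0,0,0],"rotation":[0,0,0],"gripper":0},
  ],
)

```text
time_s: 4.9
tcp_pos: [0.5345, -0.0134, 0.0933]
tcp_rot: [-0.073, 0.703, 0.073, 0.703]
contact_force: [-0.9, -0.4, 0.2]
opening: 0.0001
```

No force registered, which doesn't fit contact. Looking before going on.

```bash
python3 - <<'E'
from h import *
s=state();print(s["tcp_pos"],s["contact_force"],s["wrist_torque"])
c=capture('scene');save(c,'s2')
a=cv2.imread("pics/s2.png")[60:300,90:340];cv2.imwrite("pics/s2c.png",cv2.resize(a,None,fx=2.4,fy=2.4,interpolation=cv2.INTER_CUBIC))
E
```

```text
[ 0.53449681 -0.01341299  0.09332188] [-0.87325935 -0.37282506  0.19113662] [-0.0061633  -0.09374087  0.0209    ]
```

View pics/s2c.png

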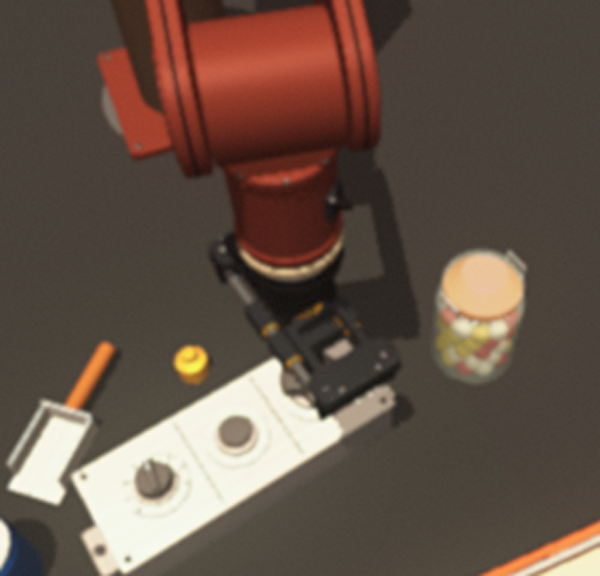

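The scoop, start button and knob are undisturbed, and the head is hidden under the gripper. I'll push on in small steps and watch the force.

Request:
arm_command(
  targets=[
    {"slide":[0.1,0,0],"rotation":[0,0,0],"gripper":0},
    {"slide":[0,0,0],"rotation":[0,0,0],"gripper":0},
  ],
)

```text
time_s: 5.2
tcp_pos: [0.5344, -0.0134, 0.0922]
tcp_rot: [-0.073, 0.703, 0.073, 0.703]
contact_force: [1.3, 0.0, 0.6]
opening: 0.0001
```

Request:
arm_command(
  targets=[
    {"slide":[0.1,0,0],"rotation":[0,0,0],"gripper":0},
    {"slide":[0,0,0],"rotation":[0,0,0],"gripper":0},
  ],
)

```text
time_s: 5.45
tcp_pos: [0.5343, -0.0133, 0.0911]
tcp_rot: [-0.073, 0.703, 0.073, 0.703]
contact_force: [0.2, -0.4, -0.4]
opening: 0.0002
```

```bash
python3 - <<'E'
from h import *
c=capture('wrist');save(c,'w2');P=cloud(c);s=state()["tcp_pos"];print(s,c["xyz"])
m=(np.hypot(P[...,0]-S[0],P[...,1]-S[1])<.04)&(c["range_z"]>0)
for lo in np.arange(.055,.18,.006):
    k=m&(P[...,2]>=lo)&(P[...,2]<lo+.006)
    if k.sum(): v,u=np.nonzero(k);print(round(lo,3),k.sum(),P[k].mean(0).round(3),(u.min(),u.max(),v.min(),v.max()))
D=cloud(capture('scene'));m=(np.hypot(D[...,0]-S[0],D[...,1]-S[1])<.035)&(D[...,2]>.08)&(D[...,2]<.11)
print("scene head",m.sum(),D[m].mean(0) if m.any() else 0, D[m].max(0) if m.any() else 0)
E
```

```text
[ 0.53436124 -0.0133674   0.0911591 ] [0.51873636 0.0631309  0.2745582 ]
0.055 110 [0.535 0.009 0.061] (np.int64(212), np.int64(304), np.int64(164), np.int64(231))
0.061 2790 [0.531 0.003 0.063] (np.int64(208), np.int64(304), np.int64(164), np.int64(234))
0.067 115 [0.541 0.003 0.071] (np.int64(258), np.int64(278), np.int64(191), np.int64(205))
0.073 17 [0.541 0.002 0.073] (np.int64(261), np.int64(274), np.int64(195), np.int64(204))
0.079 3 [0.544 0.004 0.085] (np.int64(262), np.int64(284), np.int64(198), np.int64(205))
0.085 131 [0.536 0.006 0.088] (np.int64(220), np.int64(292), np.int64(186), np.int64(233))
0.091 431 [0.532 0.005 0.095] (np.int64(219), np.int64(296), np.int64(187), np.int64(234))
0.097 1801 [ 0.533 -0.003  0.1  ] (np.int64(220), np.int64(295), np.int64(191), np.int64(234))
0.103 2 [ 0.522 -0.01   0.103] (np.int64(235), np.int64(241), np.int64(220), np.int64(229))
0.109 53 [ 0.533 -0.004  0.113] (np.int64(242), np.int64(269), np.int64(223), np.int64(227))
0.115 108 [ 0.532 -0.004  0.118] (np.int64(241), np.int64(270), np.int64(224), np.int64(230))
0.121 125 [ 0.533 
[... 305 characters left out ...]
4(242), np.int64(269), np.int64(241), np.int64(249))
0.145 131 [ 0.533 -0.004  0.148] (np.int64(243), np.int64(269), np.int64(246), np.int64(255))
0.151 76 [ 0.533 -0.004  0.153] (np.int64(244), np.int64(267), np.int64(253), np.int64(257))
0.157 363 [ 0.536 -0.018  0.162] (np.int64(245), np.int64(266), np.int64(283), np.int64(300))
0.163 43 [ 0.535 -0.018  0.165] (np.int64(245), np.int64(266), np.int64(283), np.int64(308))
0.169 37 [ 0.534 -0.01   0.174] (np.int64(244), np.int64(267), np.int64(283), np.int64(307))
0.175 10 [ 0.533 -0.014  0.175] (np.int64(244), np.int64(267), np.int64(299), np.int64(308))
scene head 127 [ 0.53822329 -0.02641718  0.09652674] [0.5634726  0.01318223 0.10227671]
```

View pics/w2.png

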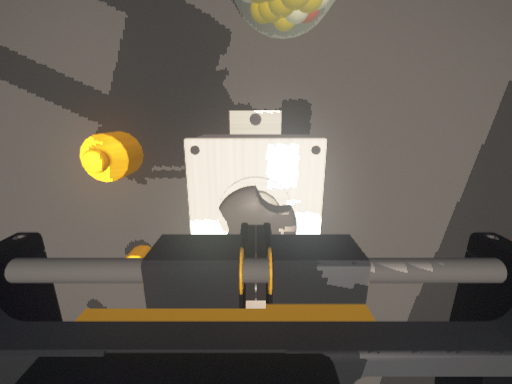

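The view explains it. The head top at z≈0.100 is still out, and the shut fingertips end at z≈0.11 with the TCP at 0.091. So when shut, the tips end about 18 mm behind the TCP. Pressing on-axis would therefore put the grasp point close to the "between the fingers" limit. I'll press off-axis instead, on the lobe towards the start button, more than 20 mm out.

Request:
arm_command(
  targets=[
    {"slide":[0,-1.2,-0.7],"rotation":[0,0,0],"gripper":0},
    {"slide":[0,-1.1,-0.6],"rotation":[0,0,0],"gripper":0},
    {"slide":[0,0,0],"rotation":[0,0,0],"gripper":0},
    {"slide":[0.4,0,0],"rotation":[0,0,0],"gripper":0},
    {"slide":[0,0,0],"rotation":[0,0,0],"gripper":0},
  ],
)

```text
time_s: 6.18
tcp_pos: [0.5261, -0.0383, 0.0867]
tcp_rot: [-0.073, 0.704, 0.073, 0.703]
contact_force: [0.2, -0.2, -0.3]
opening: 0.0006
```

Request:
arm_command(
  targets=[
    {"slide":[0.2,0,0],"rotation":[0,0,0],"gripper":0},
    {"slide":[0.2,0,0],"rotation":[0,0,0],"gripper":0},
    {"slide":[0,0,0],"rotation":[0,0,0],"gripper":0},
  ],
)

```text
time_s: 6.55
tcp_pos: [0.5263, -0.0384, 0.083]
tcp_rot: [-0.073, 0.703, 0.073, 0.703]
contact_force: [0.6, 0.1, 0.1]
opening: 0.0004
```

Request:
arm_command(
  targets=[
    {"slide":[0.2,0,0],"rotation":[0,0,0],"gripper":0},
    {"slide":[0.1,0,0],"rotation":[0,0,0],"gripper":0},
    {"slide":[0,0,0],"rotation":[0,0,0],"gripper":0},
  ],
)

```text
time_s: 6.92
tcp_pos: [0.5265, -0.0385, 0.0803]
tcp_rot: [-0.073, 0.703, 0.073, 0.703]
contact_force: [-0.5, -0.4, 1.1]
opening: 0.0007
```

Request:
arm_command(
  targets=[
    {"slide":[0.2,0,0],"rotation":[0,0,0],"gripper":0},
    {"slide":[0,0,0],"rotation":[0,0,0],"gripper":0},
  ],
)

```text
time_s: 7.18
tcp_pos: [0.5267, -0.0386, 0.0786]
tcp_rot: [-0.073, 0.703, 0.073, 0.703]
contact_force: [-0.0, 0.1, 4.2]
opening: 0.0004
```

Request:
arm_command(
  targets=[
    {"slide":[0.2,0,0],"rotation":[0,0,0],"gripper":0},
    {"slide":[0,0,0],"rotation":[0,0,0],"gripper":0},
  ],
)

```text
time_s: 7.42
tcp_pos: [0.5268, -0.0387, 0.0768]
tcp_rot: [-0.073, 0.703, 0.073, 0.704]
contact_force: [-1.2, 0.5, 6.2]
opening: 0.0005
```

Request:
arm_command(
  targets=[
    {"slide":[0.2,0,0],"rotation":[0,0,0],"gripper":0},
    {"slide":[0,0,0],"rotation":[0,0,0],"gripper":0},
  ],
)

```text
time_s: 7.68
tcp_pos: [0.5267, -0.0386, 0.0746]
tcp_rot: [-0.073, 0.703, 0.073, 0.704]
contact_force: [-0.6, -0.3, 4.9]
opening: 0.0007
```

Request:
arm_command(
  targets=[
    {"slide":[0.2,0,0],"rotation":[0,0,0],"gripper":0},
    {"slide":[0,0,0],"rotation":[0,0,0],"gripper":0},
  ],
)

```text
time_s: 7.92
tcp_pos: [0.5268, -0.0387, 0.0727]
tcp_rot: [-0.073, 0.703, 0.073, 0.704]
contact_force: [-1.5, -0.5, 5.9]
opening: 0.0005
```

Request:
arm_command(
  targets=[
    {"slide":[0.2,0,0],"rotation":[0,0,0],"gripper":0},
    {"slide":[0,0,0],"rotation":[0,0,0],"gripper":0},
    {"slide":[0,0,0],"rotation":[0,0,0],"gripper":0},
  ],
)

```text
time_s: 8.3
tcp_pos: [0.527, -0.0387, 0.0712]
tcp_rot: [-0.073, 0.703, 0.073, 0.704]
contact_force: [-1.6, 0.6, 7.9]
opening: 0.0004
```

Request:
arm_command(
  targets=[
    {"slide":[0.1,0,0],"rotation":[0,0,0],"gripper":0},
    {"slide":[0.1,0,0],"rotation":[0,0,0],"gripper":0},
    {"slide":[0,0,0],"rotation":[0,0,0],"gripper":0},
    {"slide":[0,0,0],"rotation":[0,0,0],"gripper":0},
  ],
)

```text
time_s: 8.8
tcp_pos: [0.5275, -0.0389, 0.0703]
tcp_rot: [-0.073, 0.703, 0.073, 0.704]
contact_force: [-4.8, -0.3, 14.2]
opening: 0.0006
```

Hard stop felt: 14 N with about 8 mm travel. Lifting off and checking the latch and the finger size.

Request:
arm_command(
  targets=[
    {"slide":[-0.5,0,0],"rotation":[0,0,0],"gripper":0},
    {"slide":[-1.5,0,0],"rotation":[0,0,0],"gripper":0},
    {"slide":[-1.5,-1,-2],"rotation":[0,0,0],"gripper":0},
    {"slide":[0,-1,-3],"rotation":[0,0,0],"gripper":0},
    {"slide":[0,0,0],"rotation":[0,0,0],"gripper":0},
  ],
)

```text
time_s: 9.43
tcp_pos: [0.4805, -0.069, 0.1034]
tcp_rot: [-0.073, 0.704, 0.073, 0.703]
contact_force: [0.2, -0.6, 0.8]
opening: 0.0007
```

```bash
python3 - <<'E'
from h import *
s=state()["tcp_pos"];print(s)
c=capture('wrist');P=cloud(c);L=np.stack([(P[...,:2]-s[:2])@X,(P[...,:2]-s[:2])@Y,P[...,2]-s[2]],-1)
for lo in np.arange(.006,.06,.006):
    k=(abs(L[...,0])<.03)&(abs(L[...,1])<.03)&(L[...,2]>=lo)&(L[...,2]<lo+.006)&(c["range_z"]>0)
    if k.sum(): q=L[k];print(round(lo,3),len(q),np.percentile(q,[2,98],axis=0).round(4).tolist())
for n in("wrist","scene"):
    if n!="wrist": P=cloud(capture(n))
    H=np.stack([(P[...,:2]-S)@X,(P[...,:2]-S)@Y,P[...,2]],-1)
    k=(np.hypot(H[...,0],H[...,1])<.033)&(H[...,2]>.08)&(H[...,2]<.108);l=(np.hypot(H[...,0],H[...,1])<.06)&(abs(H[...,2]-.062)<.006)
    q=H[k];print(n,len(q),"top z 95%",np.percentile(q[:,2],[50,95]).round(4),"lid",np.median(H[l][:,2]).round(4),cv2.minEnclosingCircle(q[q[:,2]>.082][:,:2].astype(np.float32)))
E
```

```text
[ 0.48046461 -0.06895416  0.10337053]
0.018 53 [[-0.0077, 0.0088, 0.0206], [0.0083, 0.0109, 0.0239]]
0.024 117 [[-0.0084, 0.0088, 0.0242], [0.0091, 0.011, 0.0299]]
0.03 122 [[-0.0083, 0.0088, 0.0304], [0.009, 0.011, 0.0358]]
0.036 138 [[-0.0081, 0.0087, 0.0364], [0.0084, 0.0111, 0.0418]]
0.042 160 [[-0.007, 0.0042, 0.0423], [0.0078, 0.0112, 0.0479]]
0.048 129 [[-0.0069, 0.0086, 0.0482], [0.0076, 0.011, 0.0538]]
0.054 127 [[-0.0055, 0.0086, 0.0542], [0.0063, 0.0112, 0.0599]]
wrist 4195 top z 95% [0.0948 0.0967] lid 0.0621 ((-0.0011161725269630551, -0.0011479698587208986), 0.02998051978647709)
scene 402 top z 95% [0.0939 0.097 ] lid 0.0617 ((-0.0002832051832228899, -0.00031492483685724437), 0.02996726520359516)
```

Latched: the head top now reads 0.096–0.097. The shut tip is 17 x 19 mm and ends 20 mm behind the TCP. Going to the recess facing the robot.

```bash
python3 -c "
from h import *
plan(S-.048*X,.0595,X);plan(S-.033*X,.0595,X)"
```

```text
t 9.525 pos [ 0.4819 -0.0684  0.1035] F [ 0.51 -0.61 -0.44] open 0.0003
rot [-0.07  0.05  0.01] slide [4.4  4.3  1.55] tool y,z [-0.21  0.98  0.  ] [0.98 0.21 0.  ] q6 -0.51
t 9.525 pos [ 0.4819 -0.0684  0.1035] F [ 0.51 -0.61 -0.44] open 0.0003
rot [-0.07  0.05  0.01] slide [4.4  4.3  3.05] tool y,z [-0.21  0.98  0.  ] [0.98 0.21 0.  ] q6 -0.51
```

Request:
arm_command(
  targets=[
    {"slide":[0,2.2,0.8],"rotation":[0,0,0],"gripper":0},
    {"slide":[0,2.1,0.7],"rotation":[0,0,0],"gripper":0},
    {"slide":[1.5,0,0],"rotation":[0,0,0],"gripper":0},
    {"slide":[1.5,0,0],"rotation":[0,0,0],"gripper":0},
    {"slide":[1.4,0,0],"rotation":[0,0,0],"gripper":0},
    {"slide":[0,0,0],"rotation":[0,0,0],"gripper":0},
    {"slide":[0,0,0],"rotation":[0,0,0],"gripper":0},
  ],
)

```text
time_s: 10.4
tcp_pos: [0.4875, -0.0236, 0.0592]
tcp_rot: [-0.073, 0.703, 0.073, 0.703]
contact_force: [0.8, 0.5, 0.1]
opening: 0.0004
```

```bash
python3 -c "
from h import *
plan(S-.033*X,.0595,X)"
```

```text
t 10.4 pos [ 0.4875 -0.0236  0.0592] F [0.85 0.51 0.09] open 0.0004
rot [-0.06 -0.   -0.  ] slide [-0.03  0.03  1.58] tool y,z [-0.21  0.98  0.  ] [0.98 0.21 0.  ] q6 -0.42
```

Request:
arm_command(
  targets=[
    {"slide":[0,0,0.8],"rotation":[0,0,0],"gripper":0},
    {"slide":[0,0,0.75],"rotation":[0,0,0],"gripper":0},
    {"slide":[0,0,0],"rotation":[0,0,0],"gripper":0},
  ],
)

```text
time_s: 10.78
tcp_pos: [0.5031, -0.0201, 0.0595]
tcp_rot: [-0.073, 0.703, 0.073, 0.703]
contact_force: [-0.4, -0.5, 1.0]
opening: 0.0006
```

Request:
arm_command(
  targets=[
    {"slide":[0,0.49,0.04],"rotation":[8.6,0,0],"gripper":0},
    {"slide":[0,0.49,0.04],"rotation":[8.6,0,0],"gripper":0},
    {"slide":[0,0,0],"rotation":[0,0,0],"gripper":0},
  ],
)

```text
time_s: 11.15
tcp_pos: [0.5023, -0.0103, 0.0593]
tcp_rot: [0.032, 0.706, -0.032, 0.707]
contact_force: [-0.2, -1.4, 0.7]
opening: 0.0006
```

```bash
cat >> h.py <<'E'
def arc():
    s=state();d=s["tcp_pos"][:2]-S;z=Q.from_quat(s["tcp_rot"]).as_matrix()[:2,2]
    print("r",np.hypot(*d).round(4),"phi",np.degrees(np.arctan2(d@Y,-d@X)).round(1),"tool yaw cw",np.degrees(np.arctan2(-z@Y,z@X)).round(1),"F",s["contact_force"].round(1),"T",s["wrist_torque"].round(2),s["time_s"])
E
python3 -c "
from h import *
arc()"
```

```text
r 0.033 phi 17.0 tool yaw cw 17.1 F [-0.2 -1.4  0.7] T [-0.17  0.05 -0.01] 11.15
```

Right on the arc, with a light reaction force. Continuing to about 43°.

Request:
arm_command(
  targets=[
    {"slide":[0,0.49,0.04],"rotation":[8.6,0,0],"gripper":0},
    {"slide":[0,0.49,0.04],"rotation":[8.6,0,0],"gripper":0},
    {"slide":[0,0.49,0.04],"rotation":[8.6,0,0],"gripper":0},
    {"slide":[0,0,0],"rotation":[0,0,0],"gripper":0},
    {"slide":[0,0,0],"rotation":[0,0,0],"gripper":0},
  ],
)

```text
time_s: 11.78
tcp_pos: [0.5063, 0.0035, 0.059]
tcp_rot: [0.188, 0.682, -0.188, 0.681]
contact_force: [-2.9, -1.5, -0.7]
opening: 0.0006
```

```bash
python3 - <<'E'
from h import *
arc()
for n in("wrist","scene"):
    P=cloud(capture(n));H=np.stack([(P[...,:2]-S)@X,(P[...,:2]-S)@Y,P[...,2]],-1)
    r=np.hypot(H[...,0],H[...,1])
    q=H[(r<.02)&(H[...,2]>.08)&(H[...,2]<.108)];print(n,len(q),np.percentile(q[:,2],[50,95]).round(4))
E
```

```text
r 0.0333 phi 41.9 tool yaw cw 42.8 F [-2.9 -1.5 -0.7] T [-0.24  0.42 -0.05] 11.775
wrist 635 [0.1004 0.1018]Traceback (most recent call last):
  File "<stdin>", line 6, in <module>
    return _quantile_unchecked(
        a, q, axis, out, overwrite_input, method, keepdims, weights)
    return _ureduce(a,
                    func=_quantile_ureduce_func,
    ...<5 lines>...
                    overwrite_input=overwrite_input,
                    method=method)
    r = func(a, **kwargs)
    result = _quantile(arr,
                       quantiles=q,
    ...<2 lines>...
                       out=out,
                       weights=wgt)
    slices_having_nans = np.isnan(arr[-1, ...])
                                  ~~~^^^^^^^^^
IndexError: index -1 is out of bounds for axis 0 with size 0
```

The head top reads 0.102, so it has sprung out. Backing out radially, then up.

Request:
arm_command(
  targets=[
    {"slide":[0,0,-1],"rotation":[0,0,0],"gripper":0},
    {"slide":[0,0,-2],"rotation":[0,0,0],"gripper":0},
    {"slide":[-3,0,0],"rotation":[0,0,0],"gripper":0},
    {"slide":[-3,0,0],"rotation":[0,0,0],"gripper":0},
    {"slide":[0,0,0],"rotation":[-10.7,0,0],"gripper":0},
    {"slide":[0,0,0],"rotation":[-10.7,0,0],"gripper":0},
    {"slide":[0,0,0],"rotation":[-10.7,0,0],"gripper":0},
    {"slide":[0,0,0],"rotation":[-10.7,0,0],"gripper":0},
    {"slide":[0,0,0],"rotation":[0,0,0],"gripper":0},
  ],
)

```text
time_s: 13.0
tcp_pos: [0.4813, 0.0195, 0.1195]
tcp_rot: [-0.072, 0.703, 0.072, 0.704]
contact_force: [-0.1, -0.2, -0.8]
opening: 0.0006
```

```bash
python3 -c "
from h import *
plan(B,.08,X)"
```

```text
t 13.0 pos [0.4813 0.0195 0.1195] F [-0.09 -0.19 -0.78] open 0.0006
rot [-0.28  0.08 -0.01] slide [  3.95 -12.82   4.55] tool y,z [-0.21  0.98  0.  ] [0.98 0.21 0.  ] q6 -0.33
```

Request:
arm_command(
  targets=[
    {"slide":[0,-3.2,1.1],"rotation":[0,0,0],"gripper":0},
    {"slide":[0,-3.2,1.1],"rotation":[0,0,0],"gripper":0},
    {"slide":[0,-3.2,1.1],"rotation":[0,0,0],"gripper":0},
    {"slide":[0,-3.2,1.25],"rotation":[0,0,0],"gripper":0},
    {"slide":[2,0,0],"rotation":[0,0,0],"gripper":0},
    {"slide":[2,0,0],"rotation":[0,0,0],"gripper":0},
    {"slide":[1.3,0,0],"rotation":[0,0,0],"gripper":0},
    {"slide":[0,0,0],"rotation":[0,0,0],"gripper":0},
  ],
)

```text
time_s: 14.0
tcp_pos: [0.5507, -0.0965, 0.0652]
tcp_rot: [-0.071, 0.704, 0.072, 0.703]
contact_force: [-0.3, -0.4, 0.3]
opening: 0.0007
```

```bash
python3 -c "
from h import *
plan(B,.0545,X)
P=cloud(capture('wrist'));H=np.hypot(P[...,0]-S[0],P[...,1]-S[1]);q=P[(H<.03)&(P[...,2]>.085)&(P[...,2]<.11)];print('stop head z',len(q),np.percentile(q[:,2],[50,95]) if len(q) else 0)"
```

```text
t 14.0 pos [ 0.5507 -0.0965  0.0652] F [-0.28 -0.39  0.3 ] open 0.0007
rot [-0.31 -0.1  -0.07] slide [ 1.07 -0.03  0.15] tool y,z [-0.21  0.98  0.  ] [0.98 0.21 0.  ] q6 -0.52
stop head z 7717 [0.10071705 0.10247293]
```

Centred over the start button with the stop head still out. Pressing.

Request:
arm_command(
  targets=[
    {"slide":[0.4,0,0],"rotation":[0,0,0],"gripper":0},
    {"slide":[0.3,0,0],"rotation":[0,0,0],"gripper":0},
    {"slide":[0.3,0,0],"rotation":[0,0,0],"gripper":0},
    {"slide":[0.1,0,0],"rotation":[0,0,0],"gripper":0},
    {"slide":[0,0,0],"rotation":[0,0,0],"gripper":0},
  ],
)

```text
time_s: 14.68
tcp_pos: [0.5521, -0.0971, 0.0558]
tcp_rot: [-0.072, 0.703, 0.072, 0.704]
contact_force: [0.8, 0.2, 4.6]
opening: 0.0006
```

Request:
arm_command(
  targets=[
    {"slide":[0.1,0,0],"rotation":[0,0,0],"gripper":0},
    {"slide":[0.1,0,0],"rotation":[0,0,0],"gripper":0},
    {"slide":[0,0,0],"rotation":[0,0,0],"gripper":0},
  ],
)

```text
time_s: 15.05
tcp_pos: [0.5521, -0.0971, 0.0541]
tcp_rot: [-0.072, 0.703, 0.072, 0.704]
contact_force: [-0.1, 1.8, 7.1]
opening: 0.0007
```

Pressed to its end (7 N). Backing off well clear.

Request:
arm_command(
  targets=[
    {"slide":[-1,0,0],"rotation":[0,0,0],"gripper":0},
    {"slide":[-3,0,0],"rotation":[0,0,0],"gripper":0},
    {"slide":[-4,0,0],"rotation":[0,0,0],"gripper":0},
    {"slide":[-4,0,0],"rotation":[0,0,0],"gripper":0},
    {"slide":[-1,0,-4],"rotation":[0,0,0],"gripper":0},
    {"slide":[0,0,-4],"rotation":[0,0,0],"gripper":0},
    {"slide":[0,0,-4],"rotation":[0,0,0],"gripper":0},
    {"slide":[0,0,0],"rotation":[0,0,0],"gripper":0},
  ],
)

```text
time_s: 16.05
tcp_pos: [0.4315, -0.1213, 0.1825]
tcp_rot: [-0.071, 0.704, 0.072, 0.703]
contact_force: [-0.0, -0.2, 1.0]
opening: 0.0004
```

```bash
python3 - <<'E'
from h import *
c=capture("scene");D=cloud(c);save(c,"s3");O=np.load("scene.npy")
print(state()["tcp_pos"],state()["contact_force"])
for nm,D in(("before",O),("after",D)):
  print(nm)
  for n,p,r,zl,zh in(("stop",S,.033,.085,.11),("start",B,.02,.076,.088),("jar",(.518,.175),.06,.1,.17),("wa",(.396,-.001),.035,.02,.07),("wb",(.43,-.113),.03,.02,.06),("tin",(.575,-.338),.05,.06,.1)):
    q=D[(np.hypot(D[...,0]-p[0],D[...,1]-p[1])<r)&(D[...,2]>zl)&(D[...,2]<zh)]
    if len(q): print(n,len(q),q.mean(0).round(4),np.median(q[:,2]).round(4))
a=cv2.imread("pics/s3.png")[120:320,50:330];cv2.imwrite("pics/s3c.png",cv2.resize(a,None,fx=2.8,fy=2.8,interpolation=cv2.INTER_CUBIC))
E
```

```text
[ 0.43304099 -0.12135269  0.18302251] [0.94733312 0.08109033 0.04618735]
before
stop 407 [ 0.5383 -0.0148  0.0984] 0.0994
start 145 [ 0.5527 -0.097   0.0804] 0.0805
jar 1027 [0.5308 0.1677 0.131 ] 0.1342
wa 219 [ 0.4006 -0.0025  0.0365] 0.0347
wb 118 [ 0.4314 -0.115   0.0284] 0.0261
tin 1102 [ 0.5802 -0.3382  0.081 ] 0.0834
after
stop 411 [ 0.5382 -0.015   0.0982] 0.0993
start 146 [ 0.5528 -0.097   0.0802] 0.0802
jar 1023 [0.5309 0.1677 0.131 ] 0.1344
wa 218 [ 0.4008 -0.0027  0.0367] 0.0347
wb 116 [ 0.4314 -0.1146  0.0287] 0.0266
tin 1104 [ 0.5802 -0.3381  0.0809] 0.0834
```

View pics/s3c.png

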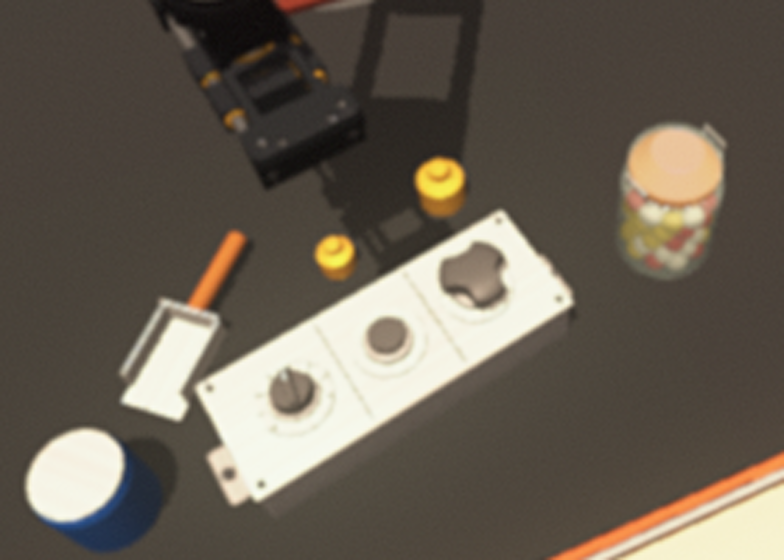

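The picture shows the stop head out and back at rest (475,272), the start button out (387,338) and the knob (292,392). The jar, weights, tin and scoop are where they were, and the arm is clear. Handing in.

```bash
python3 -c "
from station import *
print(hand_in())"
```

```text
the job is handed in; nothing more can be done
None
```

The stop button was pressed in until it latched, twisted clockwise until it sprang out, and the start button was then pressed. The job is handed in at about 16 s of the 48 s; no verdict was reported.

- **Stop pressed:** I pressed one lobe of the head with the shut fingertips, off-axis, until I felt the hard stop at 14 N. When I lifted off, the head read about 6 mm lower, so it stayed latched.
- **Twist:** I pushed the recess facing the robot round about 43° clockwise. The head top then read 102 mm again, so it had sprung out.
- **Start pressed:** I pressed it to about 7 N, a little over what it needs to go hard in, with the stop button still out.
- **Last checks:** Both buttons read their original heights within 0.3 mm. The jar, weights and tin were within 1 mm of where they started. In the picture the stop head is back at rest, the knob and scoop look unmoved, and the arm is clear of everything.

One thing disagreed with the description. When shut, the fingertips end about 20 mm behind the stated TCP, so my first press, centred on the head, never touched it. I then pressed at the edge of the head so the grasp point stayed more than 20 mm from the axis.

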